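Change the pipe-socket feeder over to its other bin

TASK

Change the pipe-socket feeder over to its other bin: first press down the raised end of the rocking tray under the hopper until the tray tips over its pivot and rests the other way, then push the upright tab of the feed slide fully to the left, as seen from the robot, so that the three sockets drop onto the tray and roll down the other chute into the bin at its end. Nothing needs gripping: the sockets run by themselves, so never touch or pick them up, and leave everything else on the bench where it lies.

Things in the scene. Friction and masses are not known exactly. Their poses are not given: they have to be found in the camera images.
- feeder: Bench-top gravity feeder, fixed, level, yawed to 0.2 rad: base plate 160 x 700 mm, on it a frame 144 (x) x 105 (y) mm, 235 mm high, carrying the hopper, an open shaft 102 x 45 mm up to 250 mm with three sockets end to end. Origin on the bench under the middle of the hopper; y along the tray to the robot's left, x away from the robot. Chutes lead down from both tray ends to the bins.
- tray (a joint): Rocking tray (seesaw gate) under the hopper: aluminium trough 250 mm long (y), 102 wide, on a pin along x 110 mm above the bench, its floor 40 mm above the pin. +0.3 rad = left end down, sockets run left; -0.3 = right end down; it may start on either stop. Weighted above the pin: it rests on a stop and falls over by itself once pushed past level; about 1 N down on the raised end moves it.
- tray_lip_left (a point): Centre of the top face of the tray's flat left end (lip 27 mm long, 102 wide, without side walls), 112 mm from the tray's middle. End up: 181 mm above the bench, 95 mm left of the feeder's origin; down: 115 mm above, 119 mm left. The chute under it is 104 mm wide inside, its walls rise about 10 mm above the lowered lip.
- tray_lip_right (a point): The same point on the tray's right end: 181 mm above the bench and 95 mm right of the feeder's origin when up, 115 mm and 119 mm when down.
- slide (a joint): The feed slide, a flat steel plate that closes the hopper's foot. Joint value in m: 0 = shut, 0.045 = fully pushed to the left (feeder's +y) against its stop. It stays where it is left; friction about 2 to 5 N. The sockets drop once it is more than about 0.037 open.
- slide_tab (a point): Centre (220 mm above the bench) of the upright tab by which the feed slide is pushed: steel plate 4 mm thick (y), 24 wide (x), from 204 to 248 mm above the bench, on a flat arm 138 mm in front of the hopper's middle (robot side); shut, it is 24 mm right of the feeder's middle. The arm ends flush with the tab's right face: free space below and beside it there.
- socket1_center (a point): Centre of pipe socket 1 (a dark steel sleeve, 34 mm diameter, 30 mm long, about 70 g), lying along the feeder's x axis in the hopper, the one nearest the robot of the row of three at the start, 221 mm above the bench.
- socket2_center (a point): Centre of pipe socket 2 (a dark steel sleeve, 34 mm diameter, 30 mm long, about 70 g), lying along the feeder's x axis in the hopper, the middle one of the row of three at the start, 221 mm above the bench.
- socket3_center (a point): Centre of pipe socket 3 (a dark steel sleeve, 34 mm diameter, 30 mm long, about 70 g), lying along the feeder's x axis in the hopper, the farthest from the robot of the row of three at the start, 221 mm above the bench.
- bin_left_floor (a point): Middle of the inner floor of the left bin, a green plastic bin at the end of the left chute: 140 x 124 mm outside, inner wall 55 mm and outer wall 100 mm high, standing on the base plate; this point is 10 mm above the bench and 279 mm left of the feeder's origin.
- bin_right_floor (a point): Middle of the inner floor of the right bin, a green plastic bin at the end of the right chute: 140 x 124 mm outside, inner wall 55 mm and outer wall 100 mm high, standing on the base plate; this point is 10 mm above the bench and 279 mm right of the feeder's origin.
- clamp_small: Bystander: pipe clip lying flat, 108 mm over its ears and 22 mm high, Origin at the centre of its underside.
- clamp_large: Bystander: pipe clip lying flat, 145 mm over its ears, 22 mm high. Origin at the centre of its underside.
- flange: Bystander: flat flange ring 110 mm across, 8 mm thick, behind the feeder. Origin at the centre of its underside.
- pipe_stub: Bystander: upright piece of pipe, 80 mm diameter, 90 mm high. Origin at the centre of its underside.
- wrench: Bystander: steel spanner lying flat behind the feeder. Origin under its middle.
- carton: Bystander: small carton 100 x 70 x 50 mm. Origin at the centre of its underside.
- end_cap: Bystander: round pipe end cap, 64 mm diameter, 32 mm high. Origin at the centre of its underside.

How it is judged:
On the way, in this order (a step that is already met when the one before it is completed fails the run):
1. the tray rests tipped the other way while the feed slide is still shut (distance of tray_lip_left from where it was at the start of the episode above 0.0362 m and (value of joint tray above 0.25 rad or value of joint tray below -0.25 rad) and value of joint slide below 0.012 m), for 0.2 s.
2. the feed slide is pushed open to the left (distance of tray_lip_left from where it was at the start of the episode above 0.0362 m and value of joint slide above 0.036 m), for 0.1 s.
At the end, for the whole second after the job is handed in: The tray rests tipped to the side opposite to its starting one (within 0.05 rad of its stop), the feed slide is open by more than 36 of its 45 mm, and all three sockets lie at rest in the bin on the tray's new low side (all of step 2 and linear speed of each of socket1, socket2, socket3 below 0.05 m/s and ((value of joint tray above 0.25 rad and horizontal distance between each of socket1_center, socket2_center, socket3_center and bin_left_floor below 0.08 m and height (world z) of each of socket1_center, socket2_center, socket3_center below 0.075 m) or (value of joint tray below -0.25 rad and horizontal distance between each of socket1_center, socket2_center, socket3_center and bin_right_floor below 0.08 m and height (world z) of each of socket1_center, socket2_center, socket3_center below 0.075 m))); the robot touches nothing.
It fails at once if a socket is touched by the robot, lifted or carried (contact force between any of the fingers, the arm and socket1 above 0.5 N or height (world z) of any of socket1_center, socket2_center, socket3_center above 0.33 m or contact force between any of the fingers, the arm and socket2 above 0.5 N or contact force between any of the fingers, the arm and socket3 above 0.5 N).
It fails at once if a thing on the bench beside the feeder is moved by more than 30 mm (distance of any of clamp_small, clamp_large, flange, pipe_stub, wrench, carton, end_cap from where it was at the start of the episode above 0.03 m).
It also fails if it takes over 48 s, if anything falls off the work surface, if the arm or the gripper's body presses on something with over 40 N, if the wrist force passes 120 N, or if a joint passes its speed limit or range.

ROBOT

A 6-joint arm with a two-finger parallel gripper is mounted at the origin on the work surface. World frame = base frame: x ahead of the robot, y to its left, z up, the work surface at z = 0. Lengths are in m, angles in rad, forces in N, time in s.
With the tool pointing down it reaches from about 0.25 to 0.775 m from the base axis. Payload 4 kg.
Tool frame: the origin (TCP) lies on the centre line of the jaws, within the pads' length; the fingertips stand 22 mm ahead of it and the grasp point (between the pads) lies 3 mm ahead of it; z points along the fingers, y is the direction in which the jaws open and shut (so a half turn about z gives the same grasp; the last joint's range is limited). The gripper opens to 94 mm and grips with 3 to 60 N. Pads are 16 mm wide; open, the fingers measure 119 mm over their backs; the gripper's body (75 mm by 177 mm) begins 78 mm behind the grasp point.
Start: joints at [-1.259, 0.087, 1.371, -0, 1.684, -0.103], TCP at [0.222, -0.503, 0.228] pointing down, gripper open.
Joint ranges: [-3.1, 3.1], [-0.76, 2.03], [0.27, 2.55], [-1.08, 4.22], [0.17, 2.65], [-2.57, 2.57]. Speed limits (rad/s): [2.79, 2.79, 3.14, 3.14, 3.14, 3.14].

INTERFACE

Orientations are given as [roll, pitch, yaw] about the fixed x, y, z axes, in that order (R = Rz(yaw) Ry(pitch) Rx(roll)).
In Python, from bench import robot gives the robot as it stands. The module is installed in compiled form; this text tells all that it offers.
- The arm moves only by the shell command python3 -m inch 'ROWS'. ROWS is JSON, a list of rows, each an object with "linear": the shift along the world's x, y, z scaled (see below), a list of three; "twist": the turn about the world's z scaled (see below); "gripper": the opening, from 0 (shut) to 1 (fully open). In form: [{"linear": [x, y, z], "twist": twist, "gripper": gripper}, ...]. A call has 1 to 10 rows; each row is the pose to reach, as a shift and turn from the pose commanded when the call began; what a row does not reach only later rows make up. The controller multiplies each number of a shift by 0.1 m and each number of a turn by 60 degrees. A row lasts 1/12 s, in which the tool goes at most 41.7 mm and 7.16 degrees, less where a joint would pass 70% of its speed; a pose out of reach is approached as far as the arm can. A call with a number of a shift or a turn outside -1 to 1 is refused whole. A call with a gripper value outside its range is refused whole. The fingers move at their own pace and stop on an object; the grip force is fixed at half the most. Time passes only in rows, so rows that repeat a pose let the fingers close. It gives the time, the measured TCP pose, the force and the opening at its end, in the units of the state.
- robot.get_obs(): the state, without advancing time (a new reading comes with each control period).
- robot.snapshot(name): name is "scene" or "top" or "wrist"; returns a dict with "image" (480x640x3 uint8, red, green, blue), "depth" (480x640 float32, m along the optical axis (not along the pixel's ray), 0 where there is no reading), "mtx" (3x3 intrinsics, pixels), "k1" (the pictures are not rectified: a ray, as slopes to the right and down, at radius r is drawn at 1 + k1 r^2 times it, then the intrinsics apply), "rvec" (rotation vector, rad) and "tvec" (3), from world to camera coordinates, as OpenCV has them; the wrist camera has in their place "hand_eye" (4x4, takes a point from camera to tool coordinates, whose origin is the TCP and whose axes are the flange's). Camera axes: x right, y down, z forward; pixel columns grow to the right and rows downward; lengths in m; the calibration is good to about 2 mm. A picture is of the moment at which its call begins: read the wrist's pose just before it.
- robot.close_job(): hands the job in, once; it reports no verdict.
The state is a dict: "time": time; "joint_positions": joint angles; "qvel": joint speeds; "joint_torque": joint torques, N m; "tool_pos": TCP position; "ee_rot": TCP orientation; "wrist_force": force on the tool from outside, world axes, zero at the start; "wrist_torque": the same for the moment, N m; "width": finger opening in m.
Only numpy, scipy, OpenCV 4.12 (cv2) and the standard library are available. Lean on these libraries where they do the work, as an engineer would, in place of code of your own. Each camera call takes 0.05 s, during which the arm holds its last target.

## Working session

There is one attempt and no reset: what is moved stays moved. The work goes in short steps, Python scripts to look and compute and a shell command to move; the robot and the scene stay as the last step left them, time stands still between calls to the robot, and variables do not carry over. Pictures are saved under pics/ and viewed, and the job is handed in when it is done.

```bash
mkdir -p pics
cat > h.py <<'E'
from bench import robot
import numpy as np, cv2
def snap(n,f):
    s=robot.snapshot(n); cv2.imwrite('pics/'+f,s['image'][:,:,::-1]); np.savez('pics/'+f+'.npz',**s); return s
def pts(s):
    h,w=s['depth'].shape; u,v=np.meshgrid(np.arange(w),np.arange(h))
    K=s['mtx']; x=(u-K[0,2])/K[0,0]; y=(v-K[1,2])/K[1,1]
    a,b=x.copy(),y.copy()
    for _ in range(8):
        r=a*a+b*b; f=1+s['k1']*r; a=x/f;b=y/f
    d=s['depth']; P=np.stack([a*d,b*d,d],-1)
    R=cv2.Rodrigues(np.array(s['rvec'],float))[0]
    return (P-np.array(s['tvec']).ravel())@R
E
python3 - <<'E'
from h import *
o=robot.get_obs(); print(o)
for n in('scene','top'):
    s=snap(n,n+'0.png'); print(s['mtx'],s['k1'],s['rvec'],s['tvec'])
E
```

```text
{'time': 0.0, 'joint_positions': array([-1.25908790e+00,  8.79412739e-02,  1.37219965e+00, -8.33171142e-06,
        1.68364157e+00, -1.03108237e-01]), 'qvel': array([ 1.04880023e-03,  4.05976048e-05,  5.71087463e-04, -8.21372275e-04,
       -2.31528574e-04,  1.67157540e-03]), 'joint_torque': array([-7.14313646e-04, -3.40187931e+01, -3.02425754e+01,  7.18555553e-02,
        3.31306981e-02, -1.62989763e-04]), 'tool_pos': array([ 0.22149746, -0.50288195,  0.22633936]), 'ee_rot': array([-3.13941359e+00, -2.17154217e-04,  4.14815499e-01]), 'wrist_force': array([ 0.14619495,  0.70229861, -0.43213582]), 'wrist_torque': array([ 0.01324986, -0.01948291, -0.04863994]), 'width': 0.09391006925713717}
[[488.85701514   0.         316.74138674]
 [  0.         488.85701514 241.79493349]
 [  0.           0.           1.        ]] -0.027917080169744257 [ 0.9201585   2.71090065 -0.7555097 ] [ 0.45761878 -0.26298378  1.35191452]
[[601.81373103   0.         318.73100234]
 [  0.         601.81373103 237.22889692]
 [  0.           0.           1.        ]] 0.011202870453058907 [ 2.12655955 -2.1820024   0.13345907] [0.04697031 0.60691602 1.25517548]
```

View pics/scene0.png

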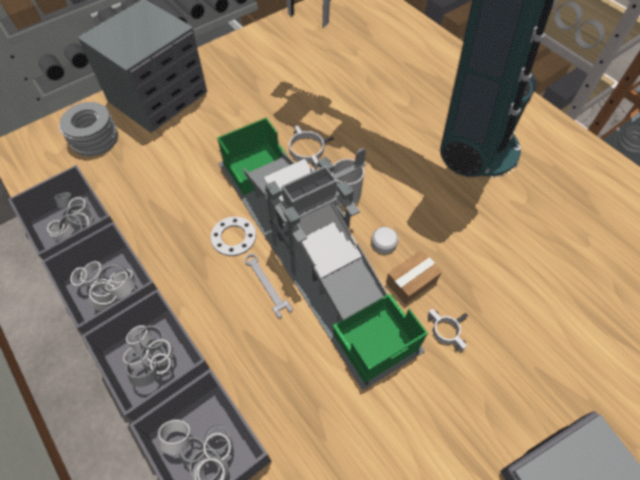

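View pics/top0.png

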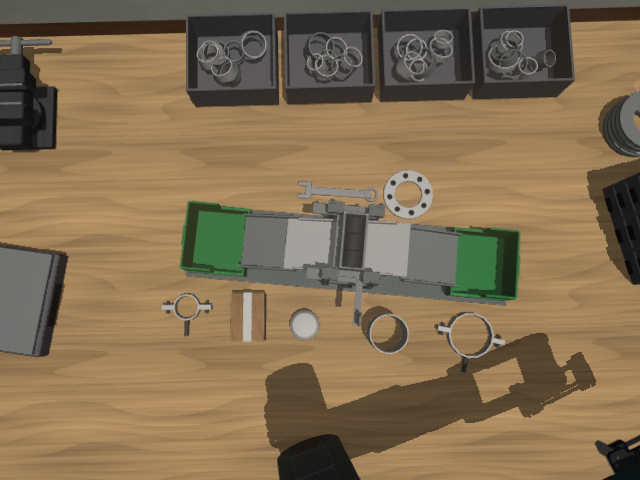

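The scene shows the feeder with green bins left and right. In the top view they are at about (215,240) and (485,262), the tab arm ends near (358,318), and the pipe stub is at (388,333). Next I'll measure poses.

Run:
```python
from h import *
s=dict(np.load('pics/top0.png.npz')); P=pts(s); im=s['image'].astype(int)
g=(im[...,1]>im[...,0]+40)&(im[...,1]>im[...,2]+30)&(s['depth']>0)
g=g.astype(np.uint8)
n,l,st,c=cv2.connectedComponentsWithStats(g)
for i in range(1,n):
    if st[i,4]>500:
        Q=P[l==i]; f=Q[Q[:,2]<0.02]; 
        r=cv2.minAreaRect(Q[:,:2].astype(np.float32)*1000); print(st[i],r,'floor',f.mean(0) if len(f) else 0, 'zrange',np.percentile(Q[:,2],[1,50,99]))
for u,v in [(300,240),(320,245),(285,240),(375,248),(395,250),(405,250),(352,235),(358,305),(359,318),(357,290),(388,320),(304,323),(265,245),(430,255)]:
    print(u,v,P[v,u].round(4))
cv2.imwrite('pics/crop.png',cv2.resize(s['image'][190:350,250:450,::-1],(800,640))[:600])
```

```text
[ 193  211   53   65 2638] ((602.927978515625, 244.76126098632812), (119.08348083496094, 137.60194396972656), 83.51996612548828) floor [0.61152278 0.2501495  0.0112465 ] zrange [0.00532441 0.01140778 0.06349811]
[ 450  235   48   63 2245] ((539.0903930664062, -299.9151916503906), (108.47530364990234, 137.26742553710938), 83.2733383178711) floor [ 0.54625293 -0.30938255  0.01148317] zrange [0.00554856 0.01158845 0.06449327]
300 240 [0.593  0.0691 0.1192]
320 245 [0.5806 0.0291 0.1303]
285 240 [0.5952 0.0999 0.1083]
375 248 [ 0.5676 -0.0767  0.1684]
395 250 [ 0.5613 -0.1133  0.1826]
405 250 [ 0.5605 -0.1318  0.1859]
352 235 [ 0.5851 -0.0295  0.2376]
358 305 [ 0.4589 -0.0381  0.205 ]
359 318 [ 0.4354 -0.0366  0.2454]
357 290 [ 0.4863 -0.0369  0.2093]
388 320 [ 0.4276 -0.1143  0.0026]
304 323 [0.4262 0.0671 0.0363]
265 245 [0.5877 0.1421 0.0935]
430 255 [ 0.5583 -0.1955  0.094 ]
```

View pics/crop.png

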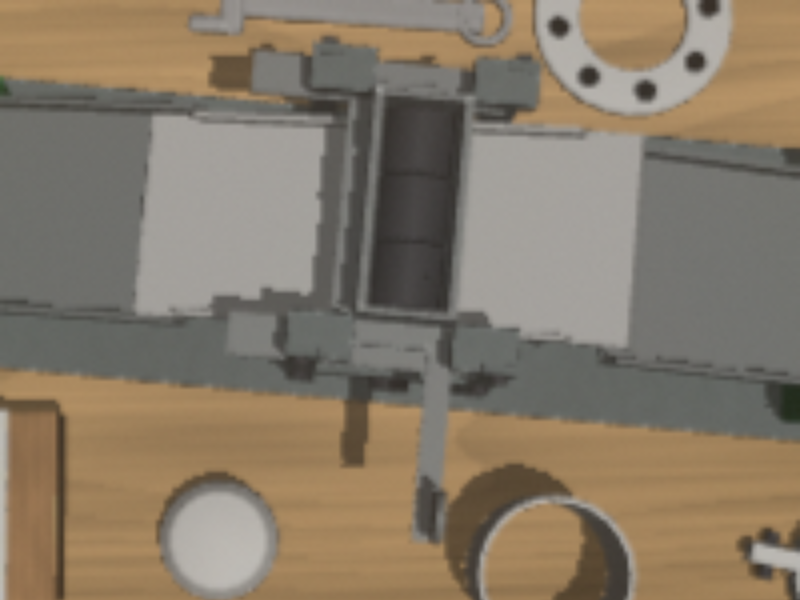

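Run:
```python
from h import *
s=dict(np.load('pics/top0.png.npz')); P=pts(s)
K=s['mtx'];R=cv2.Rodrigues(np.array(s['rvec'],float))[0];t=np.array(s['tvec']).ravel()
def ray(u,v,z):
    x=cv2.undistortPoints(np.array([[[u,v]]],np.float64),K,np.array([s['k1'],0,0,0.]))[0,0]
    d=R.T@np.array([x[0],x[1],1]); c=-R.T@t; return c+d*(z-c[2])/d[2]
f=lambda a,b,z: ray(250+(a-2)/4,190+(b-2)/4,z).round(4)
H=[f(a,b,.25) for a,b in[(378,88),(476,97),(358,310),(457,323)]]
print('hopper',H,np.mean(H,0))
L=[f(640,138,.178+.006) for _ in[0]]+[f(632,346,.184)]
print('lip right end edge',L)
L2=[f(152,117,.111),f(136,313,.111)]; print('lip left edge',L2)
print('tab top', f(428,480,.248),f(430,540,.248),f(415,540,.248),f(440,540,.248))
m=(P[...,2]>.235)&(P[...,0]<.47)&(P[...,0]>.38)&(abs(P[...,1]+.04)<.05)
Q=P[m];print(len(Q),Q.min(0),Q.max(0),Q.mean(0))
m=(P[...,2]>.06)&(P[...,2]<.1)&(abs(P[...,0]-.42)<.06)&(abs(P[...,1]+.11)<.06)
Q=P[m];print('pipe',len(Q),Q.min(0),Q.max(0),Q.mean(0), cv2.minEnclosingCircle(Q[:,:2].astype(np.float32)))
# yaw from green
y=-0.1158;Rz=np.array([[np.cos(y),-np.sin(y)],[np.sin(y),np.cos(y)]])
m=(P[...,2]>.09)&(P[...,2]<.108)&(np.abs(P[...,1]+.03)>.25)
Q=(P[m][:,:2]-[.578,-.03])@Rz; print('outer',np.percentile(Q[Q[:,1]>0],[2,50,98],axis=0),np.percentile(Q[Q[:,1]<0],[2,50,98],axis=0))
# local frame box of hopper
```

```text
hopper [array([ 0.6266, -0.0158,  0.25  ]), array([ 0.6213, -0.0598,  0.25  ]), array([ 0.5265, -0.0038,  0.25  ]), array([ 0.5196, -0.0477,  0.25  ])] [ 0.5735   -0.031775  0.25    ]
lip right end edge [array([ 0.6103, -0.1428,  0.184 ]), array([ 0.5112, -0.1346,  0.184 ])]
lip left edge [array([0.6383, 0.0939, 0.111 ]), array([0.5385, 0.1038, 0.111 ])]
tab top [ 0.4505 -0.0326  0.248 ] [ 0.4242 -0.0326  0.248 ] [ 0.4244 -0.0259  0.248 ] [ 0.4241 -0.037   0.248 ]
32 [ 0.42308193 -0.04038572  0.23899137] [ 0.44423331 -0.03435345  0.25235828] [ 0.43287883 -0.0370071   0.24683895]
pipe 314 [ 0.36277835 -0.14353917  0.0607519 ] [ 0.44088702 -0.06474963  0.09663186] [ 0.40062183 -0.10770366  0.08488421] ((0.4016231298446655, -0.10438749194145203), 0.039991773664951324)
outer [[-0.07116018  0.29158178]
 [ 0.26519093  0.70610931]
 [ 0.47291307  0.76763645]] [[-0.07156216 -0.58102558]
 [ 0.40179353 -0.33787724]
 [ 0.55760235 -0.2106866 ]]
```

Left end is down, right lip is up. Feeder origin ≈ (0.5735, -0.031), yaw ≈ -0.115. The right lip press point is (0.561, -0.136). I'll use a closed gripper with the jaw axis along feeder x (turn about +60°).

```bash
python3 -m inch '[{"linear":[0.2,0.2,0.2],"twist":0.08,"gripper":0},{"linear":[0.45,0.45,0.4],"twist":0.17,"gripper":0},{"linear":[0.7,0.7,0.4],"twist":0.26,"gripper":0},{"linear":[0.95,0.95,0.4],"twist":0.35,"gripper":0},{"linear":[0.95,0.95,0.4],"twist":0.35,"gripper":0}]'
python3 -m inch '[{"linear":[0.25,0.25,0],"twist":0.09,"gripper":0},{"linear":[0.5,0.5,0],"twist":0.18,"gripper":0},{"linear":[0.75,0.75,0],"twist":0.27,"gripper":0},{"linear":[1,1,0],"twist":0.35,"gripper":0},{"linear":[1,1,0],"twist":0.35,"gripper":0}]'
python3 -m inch '[{"linear":[0.25,0.25,0],"twist":0.09,"gripper":0},{"linear":[0.5,0.5,0],"twist":0.18,"gripper":0},{"linear":[0.75,0.75,0],"twist":0.27,"gripper":0},{"linear":[0.9,0.95,0],"twist":0.29,"gripper":0},{"linear":[0.9,0.95,0],"twist":0.29,"gripper":0}]'
```

```text
time: 0.52
tool_pos: [0.3203, -0.4045, 0.268]
ee_rot: [3.141, -0.003, 0.791]
wrist_force: [-0.7, 1.0, 0.3]
width: 0.0641
time: 0.93
tool_pos: [0.4196, -0.3044, 0.2668]
ee_rot: [-3.141, -0.003, 1.156]
wrist_force: [-0.9, -0.2, -0.5]
width: 0.0309
time: 1.35
tool_pos: [0.5084, -0.2106, 0.2664]
ee_rot: [-3.141, -0.002, 1.456]
wrist_force: [-1.0, -0.0, 1.6]
width: 0.0007
```

```bash
python3 -m inch '[{"linear":[0.25,0.35,0],"twist":0,"gripper":0},{"linear":[0.53,0.74,0],"twist":0,"gripper":0},{"linear":[0.53,0.74,0],"twist":0,"gripper":0},{"linear":[0.53,0.74,-0.3],"twist":0,"gripper":0},{"linear":[0.53,0.74,-0.4],"twist":0,"gripper":0},{"linear":[0.53,0.74,-0.4],"twist":0,"gripper":0}]'
python3 - <<'E'
from h import *
snap('scene','s1.png');snap('top','t1.png')
a=cv2.imread('pics/s1.png')[120:320,180:480];b=cv2.imread('pics/t1.png')[180:360,170:470]
cv2.imwrite('pics/c1.png',np.vstack([cv2.resize(a,(450,300)),cv2.resize(b,(450,270))]))
E
```

```text
time: 1.85
tool_pos: [0.5572, -0.14, 0.223]
ee_rot: [-3.133, -0.001, 1.45]
wrist_force: [-1.2, 0.7, -0.5]
width: 0.0008
```

View pics/c1.png

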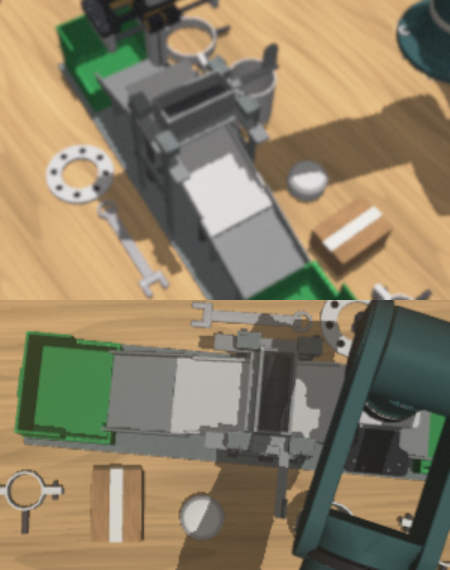

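The pictures show the tool over the right lip, clear of the hopper and the tab. Pressing down in gentle steps.

```bash
python3 -m inch '[{"linear":[0,0,-0.1],"twist":0,"gripper":0},{"linear":[0,0,-0.2],"twist":0,"gripper":0},{"linear":[0,0,-0.3],"twist":0,"gripper":0},{"linear":[0,0,-0.4],"twist":0,"gripper":0},{"linear":[0,0,-0.5],"twist":0,"gripper":0},{"linear":[0,0,-0.6],"twist":0,"gripper":0},{"linear":[0,0,-0.7],"twist":0,"gripper":0},{"linear":[0,0,-0.74],"twist":0,"gripper":0},{"linear":[0,0,-0.74],"twist":0,"gripper":0}]'
python3 - <<'E'
from h import *
s=snap('scene','s2.png')
cv2.imwrite('pics/c2.png',cv2.resize(cv2.imread('pics/s2.png')[120:320,180:480],(750,500)))
E
```

```text
time: 2.7
tool_pos: [0.5587, -0.1389, 0.1514]
ee_rot: [-3.138, -0.001, 1.452]
wrist_force: [-0.6, -0.2, -0.0]
width: 0.0007
```

View pics/c2.png

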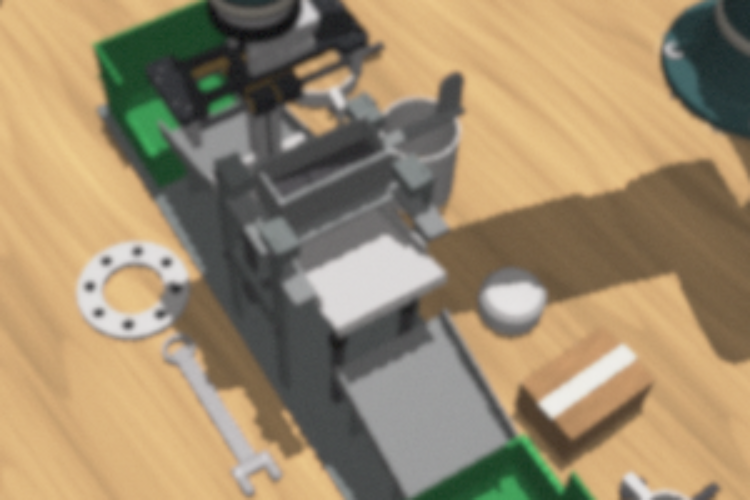

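The tray has tipped: its left end is now raised at about (370,280) in the crop, with no contact force. Next: lift away and move to the right of the tab.

```bash
python3 -m inch '[{"linear":[0,0,0.3],"twist":0,"gripper":0},{"linear":[0,0,0.65],"twist":0,"gripper":0},{"linear":[0,0,1],"twist":0,"gripper":0}]'
python3 -m inch '[{"linear":[0,0,0.3],"twist":0,"gripper":0},{"linear":[-0.2,0.05,0.5],"twist":0,"gripper":0},{"linear":[-0.5,0.2,0.5],"twist":0,"gripper":0},{"linear":[-0.9,0.3,0.5],"twist":0,"gripper":0},{"linear":[-0.9,0.3,0.5],"twist":0,"gripper":0},{"linear":[-0.9,0.3,0.5],"twist":0,"gripper":0}]'
python3 - <<'E'
from h import *
print(robot.get_obs()['tool_pos'])
s=snap('top','t3.png');P=pts(s)
for u,v in [(300,240),(295,240),(285,240),(290,250)]: print(P[v,u].round(4))
E
```

```text
time: 3.0
tool_pos: [0.5593, -0.1392, 0.2545]
ee_rot: [-3.141, -0.0, 1.452]
wrist_force: [0.8, -0.4, 0.2]
width: 0.0006
time: 3.5
tool_pos: [0.4685, -0.1088, 0.3049]
ee_rot: [3.138, 0.001, 1.452]
wrist_force: [0.3, 0.4, 0.2]
width: 0.0004
[ 0.46848756 -0.10884604  0.30493931]
[0.5854 0.067  0.1811]
[0.5849 0.0764 0.1868]
[0.5957 0.1002 0.104 ]
[0.5743 0.0901 0.1093]
```

Depth puts the left lip at 0.181–0.187 m, so the tray is on its right stop. Moving beside the tab.

```bash
python3 -m inch '[{"linear":[-0.2,0.15,0],"twist":0,"gripper":0},{"linear":[-0.39,0.32,0],"twist":0,"gripper":0},{"linear":[-0.39,0.32,-0.2],"twist":0,"gripper":0},{"linear":[-0.39,0.32,-0.45],"twist":0,"gripper":0},{"linear":[-0.39,0.32,-0.67],"twist":0,"gripper":0},{"linear":[-0.39,0.32,-0.67],"twist":0,"gripper":0},{"linear":[-0.39,0.32,-0.67],"twist":0,"gripper":0}]'
python3 - <<'E'
from h import *
snap('scene','s4.png');snap('wrist','w4.png')
a=cv2.imread('pics/s4.png')[120:280,240:440];b=cv2.imread('pics/w4.png')
cv2.imwrite('pics/c4.png',np.hstack([cv2.resize(a,(400,320)),cv2.resize(b,(400,320))]))
E
```

```text
time: 4.13
tool_pos: [0.4312, -0.0776, 0.2359]
ee_rot: [-3.139, -0.0, 1.451]
wrist_force: [-0.1, 1.0, -0.2]
width: 0.0004
```

View pics/c4.png

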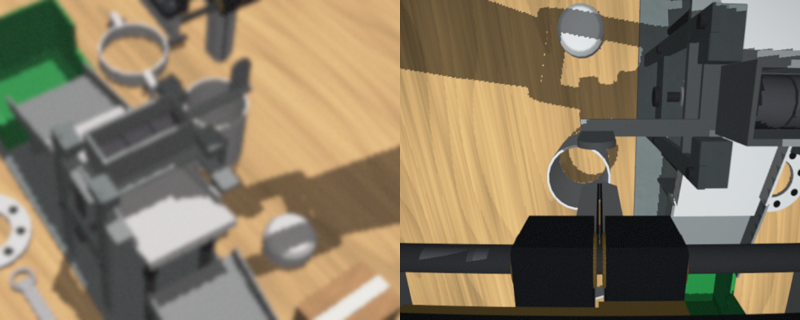

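The wrist picture shows the tab at about (597,138), in line with the closed fingers near x=600. Now pushing left.

```bash
python3 -m inch '[{"linear":[0.01,0.1,0],"twist":0,"gripper":0},{"linear":[0.02,0.2,0],"twist":0,"gripper":0},{"linear":[0.035,0.3,0],"twist":0,"gripper":0},{"linear":[0.045,0.38,0],"twist":0,"gripper":0},{"linear":[0.05,0.45,0],"twist":0,"gripper":0},{"linear":[0.06,0.52,0],"twist":0,"gripper":0},{"linear":[0.07,0.59,0],"twist":0,"gripper":0},{"linear":[0.075,0.65,0],"twist":0,"gripper":0},{"linear":[0.08,0.7,0],"twist":0,"gripper":0},{"linear":[0.08,0.72,0],"twist":0,"gripper":0}]'
python3 -m inch '[{"linear":[0,0,0],"twist":0,"gripper":0},{"linear":[0,0,0],"twist":0,"gripper":0}]'
python3 - <<'E'
from h import *
snap('scene','s5.png');snap('wrist','w5.png')
a=cv2.imread('pics/s5.png')[120:280,240:440];b=cv2.imread('pics/w5.png')
cv2.imwrite('pics/c5.png',np.hstack([cv2.resize(a,(400,320)),cv2.resize(b,(400,320))]))
E
```

```text
time: 5.07
tool_pos: [0.4388, -0.0049, 0.2364]
ee_rot: [3.141, 0.001, 1.452]
wrist_force: [1.8, -6.8, 1.0]
width: 0.0003
time: 5.23
tool_pos: [0.4385, -0.005, 0.2363]
ee_rot: [-3.141, -0.001, 1.452]
wrist_force: [0.9, -1.6, 1.0]
width: 0.0004
```

View pics/c5.png

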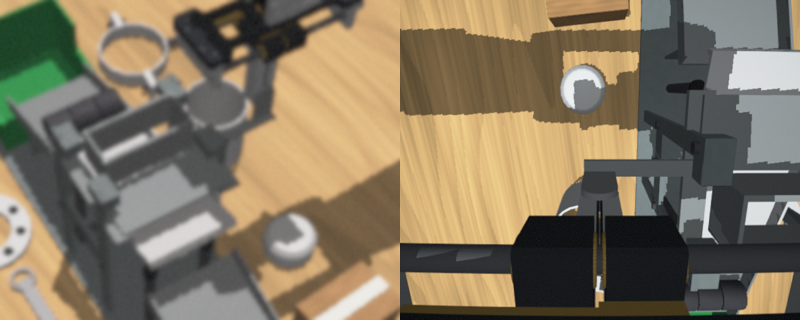

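The hopper is empty and the sockets are rolling right at (95,105) in the scene crop. I'll nudge a little more to reach the stop, then back off.

```bash
python3 -m inch '[{"linear":[0,0.015,0],"twist":0,"gripper":0},{"linear":[0,0.03,0],"twist":0,"gripper":0},{"linear":[0,0.03,0],"twist":0,"gripper":0}]'
python3 -m inch '[{"linear":[-0.02,-0.2,0],"twist":0,"gripper":0},{"linear":[-0.04,-0.4,0],"twist":0,"gripper":0},{"linear":[-0.05,-0.45,0.3],"twist":0,"gripper":0},{"linear":[-0.2,-0.5,0.6],"twist":0,"gripper":0},{"linear":[-0.5,-0.6,0.6],"twist":0,"gripper":0},{"linear":[-0.8,-0.9,0.6],"twist":0,"gripper":0},{"linear":[-0.8,-0.9,0.6],"twist":0,"gripper":0},{"linear":[-0.8,-0.9,0.6],"twist":0,"gripper":0}]'
python3 -m inch '[{"linear":[-0.3,-0.3,0],"twist":0,"gripper":0},{"linear":[-0.6,-0.6,0],"twist":0,"gripper":0},{"linear":[-0.6,-0.9,0],"twist":0,"gripper":0},{"linear":[-0.6,-0.9,0],"twist":0,"gripper":0},{"linear":[-0.6,-0.9,0],"twist":0,"gripper":0},{"linear":[-0.6,-0.9,0],"twist":0,"gripper":0}]'
python3 - <<'E'
from h import *
snap('scene','s6.png');snap('top','t6.png')
a=cv2.imread('pics/s6.png')[100:340,180:480];b=cv2.imread('pics/t6.png')[180:360,170:530]
cv2.imwrite('pics/c6.png',np.vstack([cv2.resize(a,(400,320)),cv2.resize(b,(400,200))]))
E
```

```text
time: 5.58
tool_pos: [0.4383, -0.0048, 0.2362]
ee_rot: [-3.141, 0.006, 1.449]
wrist_force: [-0.2, -8.6, -0.6]
width: 0.0004
time: 6.25
tool_pos: [0.3579, -0.0931, 0.2968]
ee_rot: [3.14, -0.001, 1.447]
wrist_force: [0.5, 0.8, 1.0]
width: 0.0
time: 6.75
tool_pos: [0.2994, -0.1815, 0.296]
ee_rot: [-3.141, -0.002, 1.453]
wrist_force: [-0.4, 0.2, -1.0]
width: 0.0001
```

View pics/c6.png

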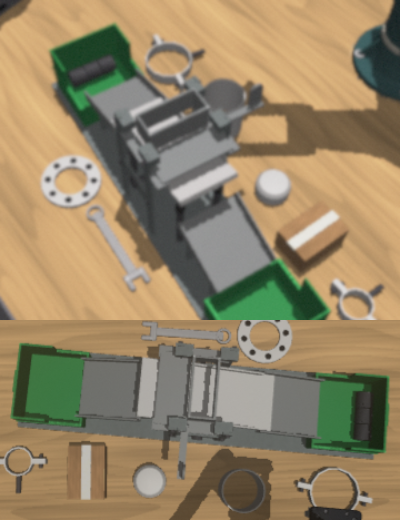

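```bash
python3 -m inch '[{"linear":[0,0,0],"twist":0,"gripper":0},{"linear":[0,0,0],"twist":0,"gripper":0},{"linear":[0,0,0],"twist":0,"gripper":0},{"linear":[0,0,0],"twist":0,"gripper":0},{"linear":[0,0,0],"twist":0,"gripper":0},{"linear":[0,0,0],"twist":0,"gripper":0}]'
python3 - <<'E'
from h import *
a=dict(np.load('pics/t6.png.npz'));s=snap('top','t7.png');P=pts(s)
d=np.abs(a['image'].astype(int)-s['image']).sum(-1)>60
print('changed px',d.sum(), 'in bin',d[225:310,440:530].sum())
B=np.array([.5735,-.031])-.279*np.array([.1148,.9934])
im=s['image'].astype(int); m=(im.max(-1)<95)&(im.max(-1)-im.min(-1)<25)&(np.hypot(P[...,0]-B[0],P[...,1]-B[1])<.08)&(P[...,2]>.025)&(P[...,2]<.06)
Q=P[m];print(B,m.sum(),cv2.minAreaRect(Q[:,:2].astype(np.float32)*1000),np.percentile(Q[:,2],[50,99]))
m=(P[...,2]>.235)&(P[...,0]<.47)&(P[...,0]>.38)&(abs(P[...,1])<.07);print('tab',P[m].mean(0))
o=robot.get_obs();print(o['time'],o['wrist_force'])
E
```

```text
time: 7.35
tool_pos: [0.2987, -0.1823, 0.2966]
ee_rot: [3.141, 0.0, 1.452]
wrist_force: [-0.4, 0.4, -0.6]
width: 0.0002
changed px 1034 in bin 0
[ 0.5414708 -0.3081586] 1006 ((545.7247314453125, -325.8381652832031), (140.54733276367188, 98.91496276855469), 4.684882164001465) [0.04269033 0.05911038]
tab [0.44414829 0.02887104 1.29421565]
7.4 [ 0.25935745 -0.34658858  0.81706417]
```

Run:
```python
from h import *
s=dict(np.load('pics/t7.png.npz'));a=dict(np.load('pics/t6.png.npz'));P=pts(s)
m=(P[...,2]>.235)&(P[...,2]<.26)&(P[...,0]<.47)&(P[...,0]>.40)&(abs(P[...,1])<.07);print('tab',m.sum(),P[m].mean(0))
v,u=np.where(np.abs(a['image'].astype(int)-s['image']).sum(-1)>60);print(np.percentile(u,[0,50,100]),np.percentile(v,[0,50,100]))
b=s['image'][215:315,420:530,::-1];cv2.imwrite('pics/c7.png',cv2.resize(b,(660,600)))
```

```text
tab 33 [0.43947723 0.00610512 0.24726196]
[167. 460. 584.] [296. 399. 479.]
```

View pics/c7.png

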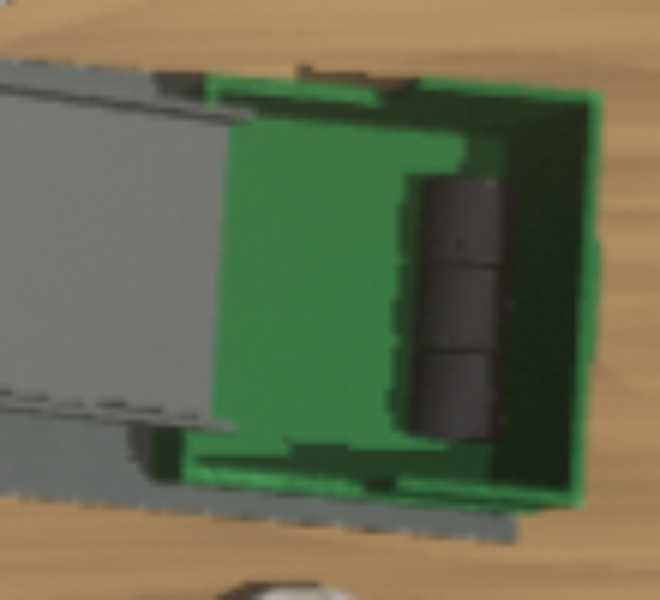

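The three sockets lie in a row in the right bin, at about (460,305) in the crop. The tab moved about 43.5 mm and the bin region is unchanged between pictures. Handing in.

```bash
python3 -c "
from bench import robot
print(robot.close_job())"
```

```text
the job is handed in; nothing more can be done
None
```

The feeder is changed over to the right bin, and I handed the job in at about 7.4 s of the allowed 48 s; no verdict is reported.

**What I did:** The tray started with its left end down. With the gripper closed, I pressed its raised right lip down until it tipped over. I then pushed the slide tab left against its stop (about 9 N at the end) and moved the arm clear.

**Last checks:**
- **Tray:** after tipping, the raised left lip measured 0.181–0.187 m above the bench. That was before I pushed the slide. I didn't measure it again, but the later pictures show the left end still up.
- **Slide:** the tab moved about 43.5 mm of its 45 mm, so it is past the 36 mm needed.
- **Sockets:** all three lie in a row on the right bin's floor, and nothing in the bin changed between two pictures about 0.6 s apart.
- **Bystanders:** they look unmoved in the pictures. The clip by the right bin is partly hidden by the arm in the last top view.
- **Robot:** it touches nothing, with wrist force under 1 N.

**Checks that disagreed:**
- My dark-colour mask for the sockets also picked up the bin walls, so I judged their positions from the picture.
- My first tab reading included arm pixels, so I repeated it with a tighter height limit.
- The feeder's yaw measured about -0.115 rad, not the 0.2 rad in the task. I worked from the measured value.

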